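Seat the three-armed trimming chuck on the ball-located head

ROBOT

A 6-joint arm with a two-finger parallel gripper is mounted at the origin on the work surface. World frame = base frame: x ahead of the robot, y to its left, z up, the work surface at z = 0. Lengths are in m, angles in rad, forces in N, time in s.
With the tool pointing down it reaches from about 0.4 to 0.825 m from the base axis. Payload 7 kg.
Tool frame: the origin (TCP) lies at the centre of the arm's flange, where the gripper is bolted on; the fingertips stand 178 mm ahead of it and the grasp point (between the pads) lies arm.tcp_to_grasp ahead of it (arm.tcp_to_grasp is the distance from the TCP to the grasp point, in m); z points along the fingers, y is the direction in which the jaws open and shut (so a half turn about z gives the same grasp; the last joint's range is limited). The gripper opens to 88 mm and grips with 3 to 60 N. Pads are 19 mm wide; open, the fingers measure 130 mm over their backs; the gripper's body (78 mm by 193 mm) begins 47 mm behind the grasp point.
Start: joints at [-0.838, 0.359, 0.012, 0, -1.224, -0.288], TCP at [0.29, -0.609, 0.405] pointing down, gripper open.
Joint ranges: [-3.07, 3.07], [-1.43, 2.12], [-1.02, 1.25], [-3.03, 1.67], [-3.05, -0], [-3.03, 3.03]. Speed limits (rad/s): [2.39, 2.39, 3.01, 3.14, 3.14, 3.14].

INTERFACE

Orientations are given as [roll, pitch, yaw] about the fixed x, y, z axes, in that order (R = Rz(yaw) Ry(pitch) Rx(roll)).
In Python, from station import arm gives the robot as it stands.
- The arm moves only by the tool move_arm, never from a script. Its argument "deltas" is a list of rows, each a list of 6 numbers: the shift along the world's x, y, z in mm, then the turn, a rotation vector about the world's x, y, z in degrees. In form: [[tx, ty, tz, ax, ay, az], ...]. A call has exactly 5 rows; each row shifts and turns the commanded pose from where the row before left it; what a row does not reach is not made up. A row lasts 1/12 s, in which the tool goes at most 41.7 mm and 7.16 degrees, less where a joint would pass 70% of its speed; a pose out of reach is approached as far as the arm can. A call with a gripper value outside its range is refused whole. "claw" is the closure in counts, from 0 (fully open) to 255 (shut), set as the call begins (left out, the last holds). The fingers move at their own pace and stop on an object; "squeeze" is the grip in N (left out, the last holds). Time passes only in rows, so rows that do not move let the fingers close, or fill a call up. It gives the time, the measured TCP pose, the force and the opening at its end, in the units of the state.
- arm.get_state(): the state, without advancing time (a new reading comes with each control period).
- arm.grab_frame(name): name is "scene" or "side" or "wrist"; returns the picture (420x560x3 uint8, red, green, blue); there is no depth.
- arm.calibration(name): a dict with "intrinsics" (3x3 intrinsics, pixels), "k1" (the pictures are not rectified: a ray, as slopes to the right and down, at radius r is drawn at 1 + k1 r^2 times it, then the intrinsics apply), "T" (4x4, takes a point from camera to world coordinates); the wrist camera has in their place "mount" (4x4, takes a point from camera to tool coordinates, whose origin is the TCP and whose axes are the flange's). Camera axes: x right, y up, looking along -z (the intrinsics and any distortion apply to the point x, -y, -z); pixel columns grow to the right and rows downward; lengths in m; the calibration is good to about 2 mm. A picture is of the moment at which its call begins: read the wrist's pose just before it. calibration takes no time and is no camera call.
- arm.job_done(): hands the job in, once; it reports no verdict.
Trained networks look in the newest picture that a camera, given by its name, has taken for a name from the list of things; names that differ only in an ending like _2 or _b are one class to them, and where a whole thing is asked for, a point or a joint stands for the part that bears it (a point fixed in the world has none). Each returns a list of dicts, best first, with "score" (0 to 1); they miss things now and then, are a little off and sometimes report something else, mostly with a low value. They report only what shows in the picture. A call takes as long as a camera call. They do not tell look-alikes from the thing itself.
- arm.spot_in(thing, camera): "xy" ([column, row] in pixels, amid what is visible of it).
- arm.masks_of(thing, camera): "pixels" (420x560 bool, what is visible of it) and "xy" ([column, row] in pixels, amid what is visible of it).
- arm.spot_point(thing, camera): "xy" ([column, row] in pixels: a listed point, or the origin of a listed thing).
The state is a dict: "t": time; "q": joint angles; "qd": joint speeds; "joint_efforts": joint torques, N m; "eef_pos": TCP position; "ee_rot": TCP orientation; "force": force on the tool from outside, world axes, zero at the start; "moment": the same for the moment, N m; "width": finger opening in m.
Only numpy, scipy, OpenCV 4.12 (cv2) and the standard library are available. Lean on these libraries where they do the work, as an engineer would, in place of code of your own. Each camera call takes 0.05 s, during which the arm holds its last target. There are 200 camera calls.

TASK

Take the cup-trimming chuck whose metal base has three arms and seat it on the trimming head: lower it gently, each arm over one of the three balls, and press it down past the three sprung noses until their springs pull it fully home and level, then let go. Do not drop it, and leave the round-based chuck where it stands.

Things in the scene. Friction and masses are not known exactly. Their poses are not given: they have to be found in the camera images.
- chuck_y: Loose cup-trimming chuck, 0.4-0.6 kg: upright wood cylinder, 46 mm diameter, 39 to 104 mm above the underside (grip it), on an aluminium base: 104 mm disc, 20 to 39 mm high, bevelled edge, with three alike arms 54 mm wide, 80 mm long from the axis, at 0, 120, 240 deg from its x. Under each arm a radial vee groove, 20 mm deep, 40 mm wide at the mouth. Origin: on the axis at the underside; z up. Starts upright on the table.
- head: Trimming head, fixed: aluminium disc 220 mm across, top 50 mm over the table. On it three 20 mm steel balls, centres 55 mm from the axis, 68 mm up, at 0, 120, 240 deg from its x. Between them, at 60, 180, 300 deg, grey blocks 26 mm wide, 76-102 mm from the axis, 112 mm high, each with a sprung nose 105 mm up, 18 mm thick, tip 46 mm from the axis. Origin: on the axis at the table; z up.
- home (a point): Point on the head's axis, 62 mm above the table, axes as the head's: where the origin of the seated three-armed chuck lies; its yaw then equals the head's or differs by 120 or 240 deg. Going down, it meets the noses 20 mm above home and needs a push of 5 to 12 N until 8 mm above home; then springs and weight pull it down and the grooves centre it on the balls.
- chuck_round: Loose chuck with the same wood cylinder but a stepped round base 124 mm across, 104 mm high in all; origin on the axis at the underside. It does not fit the head. Leave it.
Not all that is in view belongs to the job. What is shaped like the head but turquoise is not meant.

How it is judged:
At the end, for the whole second after the job is handed in: The three-armed chuck sits home on the three balls: its axis within 6 mm of the head's, its origin less than 66 mm (and over 57 mm) above the head's (home is 62 mm), tilted less than 0.05 rad, at rest; the round-based chuck is within 30 mm of where it stood (horizontal distance between chuck_y and head below 0.006 m and z of chuck_y in the frame of head between 0.057 and 0.066 m and angle between chuck_y's own z axis and vertical below 0.05 rad and linear speed of chuck_y below 0.02 m/s and distance of chuck_round from where it was at the start of the episode below 0.03 m); the robot touches nothing.
It fails at once if the three-armed chuck is dropped or slammed onto the head (faster than 0.4 m/s within 40 mm of the head's axis and 16 to 60 mm above home) (horizontal distance between chuck_y and head below 0.04 m and z of chuck_y in the frame of head between 0.078 and 0.122 m and linear speed of chuck_y above 0.4 m/s).
It fails at once if the round-based chuck is moved by more than 30 mm (distance of chuck_round from where it was at the start of the episode above 0.03 m).
It also fails if it takes over 51 s, if anything falls off the work surface, if the arm or the gripper's body presses on something with over 40 N, if the wrist force passes 120 N, or if a joint passes its speed limit or range.

## Working session

There is one attempt and no reset: what is moved stays moved. The work goes in short steps, Python scripts to look and compute and a tool call to move; the robot and the scene stay as the last step left them, time stands still between calls to the robot, and variables do not carry over. Pictures are saved under pics/ and viewed, about 8 in all and at most 12, crops included, and the job is handed in when it is done.

Besides the shell and the picture viewer there is one more tool, called as name([rows], argument=value, ...), one row to a line, values as JSON. move_arm: Moves the arm, as the interface text tells. Its arguments: {"type":"object","properties":{"deltas":{"type":"array","items":{"type":"array","items":{"type":"number"}}},"claw":{"type":"number"},"squeeze":{"type":"number"}},"required":["deltas"]}

```bash
mkdir -p pics; cat > h.py <<'E'
import numpy as np,cv2
from station import arm
from scipy.spatial.transform import Rotation as R
def camT(name,st=None):
    c=arm.calibration(name)
    if 'T' in c: return c,np.array(c['T'])
    st=st or arm.get_state()
    M=np.eye(4);M[:3,:3]=R.from_euler('xyz',st['ee_rot']).as_matrix();M[:3,3]=st['eef_pos']
    return c,M@np.array(c['mount'])
def px2w(name,xy,z,st=None):
    c,T=camT(name,st);K=np.array(c['intrinsics'])
    p=np.atleast_2d(np.array(xy,float))
    n=cv2.undistortPoints(p[:,None],K,np.array([c['k1'],0,0,0.]))[:,0]
    d=np.c_[n[:,0],-n[:,1],-np.ones(len(n))]@T[:3,:3].T
    o=T[:3,3]
    return o+d*((z-o[2])/d[:,2])[:,None]
def w2px(name,P,st=None):
    c,T=camT(name,st);K=np.array(c['intrinsics'])
    q=(np.atleast_2d(P)-T[:3,3])@T[:3,:3]
    q=q*[1,-1,-1]
    return cv2.projectPoints(q,np.zeros(3),np.zeros(3),K,np.array([c['k1'],0,0,0.]))[0][:,0]
def grab(name,f):
    im=arm.grab_frame(name);cv2.imwrite('pics/'+f,im[:,:,::-1]);return im
E
python3 - <<'E'
from h import *
s=arm.get_state();print(s,arm.tcp_to_grasp)
ims=[grab(n,n+'0.png') for n in('scene','side')]
for n in('scene','side'):
    c,T=camT(n);print(n,T.round(3).tolist(),c['intrinsics'])
    for t in('chuck_y','head','chuck_round','home'):
        for r in arm.spot_point(t,n)[:3]:
            print(n,t,round(r['score'],2),np.round(r['xy']),px2w(n,r['xy'],.062 if t=='home' else 0).round(3))
cv2.imwrite('pics/both0.png',cv2.resize(np.vstack(ims)[:,:,::-1],None,fx=.7,fy=.7))
E
```

```text
{'t': 0.0, 'q': array([-8.37947342e-01,  3.59385927e-01,  1.10586859e-02, -3.49175881e-04,
       -1.22410969e+00, -2.88133106e-01]), 'qd': array([ 0.00181202,  0.0006417 ,  0.00014984,  0.00108468, -0.00039261,
        0.00029289]), 'joint_efforts': array([ 4.31809076e-05, -5.82713163e+01,  2.93057388e+01,  6.99725837e+00,
        6.95041599e-03, -1.42190734e-04]), 'eef_pos': array([ 0.29031914, -0.60915755,  0.40372317]), 'ee_rot': array([ 3.13992640e+00, -1.51526456e-04, -2.69699556e+00]), 'force': array([0.97010444, 0.5903028 , 0.04450074]), 'moment': array([-0.03296755, -0.10604215,  0.04289255]), 'width': 0.08792666615950999} 0.1593
scene [[0.416, -0.632, 0.654, 0.968], [0.909, 0.295, -0.294, -0.263], [-0.007, 0.717, 0.697, 0.618], [0.0, 0.0, 0.0, 1.0]] [[383.74192646   0.         278.29641716]
 [  0.         383.74192646 208.75414808]
 [  0.           0.           1.        ]]
scene chuck_y 0.76 [152. 303.] [[ 0.517 -0.318  0.   ]]
scene head 0.89 [378. 232.] [[0.547 0.163 0.   ]]
scene head 0.73 [352. 148.] [[0.257 0.28  0.   ]]
scene chuck_round 0.74 [292. 324.] [[ 0.663 -0.101  0.   ]]
scene chuck_round 0.57 [152. 304.] [[ 0.52  -0.317  0.   ]]
scene home 0.92 [380. 213.] [[0.546 0.156 0.062]]
scene home 0.88 [355. 132.] [[0.269 0.273 0.062]]
side [[-0.765, 0.388, -0.514, -0.088], [-0.644, -0.456, 0.614, 0.641], [0.004, 0.801, 0.598, 0.709], [0.0, 0.0, 0.0, 1.0]] [[524.04191922   0.         290.70935088]
 [  0.         524.04191922 208.71642515]
 [  0.           0.           1.        ]]
side chuck_y 0.77 [354. 165.] [[ 0.517 -0.335  0.   ]]
side head 0.82 [206. 259.] [[0.543 0.153 0.   ]]
side chuck_round 0.64 [250. 186.] [[ 0.655 -0.093 -0.   ]]
side home 0.82 [202. 238.] [[0.538 0.158 0.062]]
side home 0.81 [267. 351.] [[0.263 0.277 0.062]]
```

View pics/scene0.png

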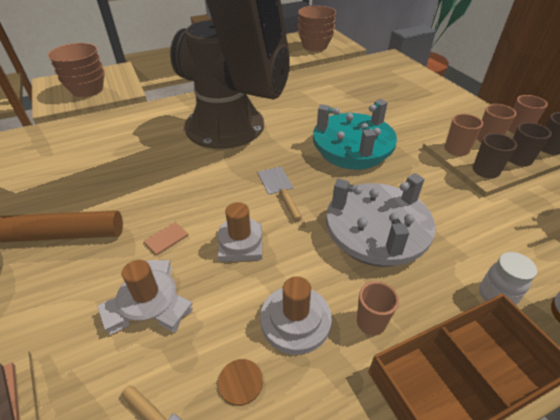

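View pics/side0.png

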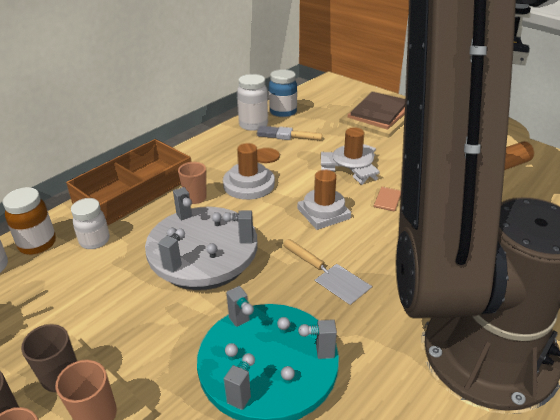

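The scene view shows the three-armed chuck at about (145,295), the round one at (295,315) and a square-based distractor at (240,235). The grey head is at (380,220) and the turquoise decoy at (355,138). The side view agrees. Next I'll go above the chuck for a wrist look.

move_arm([
  [20,26,0,0,0,0],
  [20,26,0,0,0,0],
  [20,26,0,0,0,0],
  [20,26,0,0,0,0],
  [20,26,0,0,0,0],
])

```text
t: 0.92
eef_pos: [0.391, -0.4781, 0.4048]
ee_rot: [-3.141, 0.0, -2.697]
force: [1.1, -0.1, -0.5]
width: 0.0876
```

move_arm([
  [20,26,0,0,0,0],
  [20,26,0,0,0,0],
  [20,26,0,0,0,0],
  [20,26,0,0,0,0],
  [0,0,0,0,0,0],
])

```text
t: 1.33
eef_pos: [0.4731, -0.3719, 0.4049]
ee_rot: [-3.141, 0.001, -2.693]
force: [-0.1, -0.2, 1.1]
width: 0.0874
```

```bash
python3 - <<'E'
from h import *
s=arm.get_state();print(s['t'],s['eef_pos'],s['ee_rot'],s['q']);print(np.round(arm.calibration('wrist')['mount'],3).tolist())
im=grab('wrist','w1.png')
for t in('chuck_y','chuck_round'):
  for r in arm.spot_point(t,'wrist')[:3]: print(t,round(r['score'],2),np.round(r['xy']),px2w('wrist',r['xy'],0,s).round(4))
E
```

```text
1.3333 [ 0.47308133 -0.37185475  0.40492266] [-3.14116302e+00  1.24063974e-03 -2.69334960e+00] [-3.41959178e-01  2.38762436e-01 -1.56148199e-01 -6.27739135e-04
 -1.17470747e+00 -7.80352512e-01]
[[-0.001, 0.965, 0.262, 0.071], [1.0, 0.001, 0.0, 0.001], [-0.0, 0.262, -0.965, 0.021], [0.0, 0.0, 0.0, 1.0]]
chuck_y 0.77 [303. 229.] [[ 0.5181 -0.317   0.    ]]
```

View pics/w1.png

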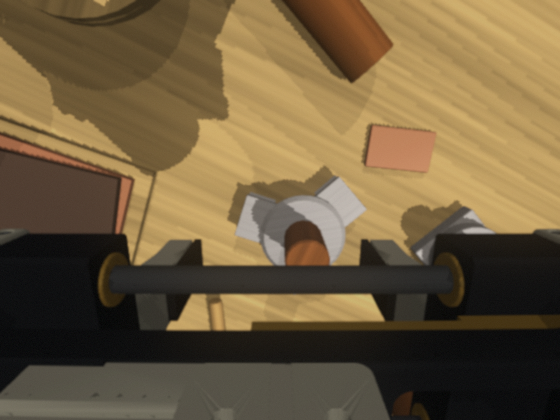

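```bash
cat > fit.py <<'E'
from h import *
from scipy.optimize import minimize
def cyl(r,z0,z1,n=40):
    a=np.linspace(0,2*np.pi,n,False);c=np.c_[r*np.cos(a),r*np.sin(a)]
    return np.vstack([np.c_[c,np.full(n,z)] for z in(z0,z1)])
def box(x0,x1,w,z0,z1,deg):
    p=np.array([[x,y,z] for x in(x0,x1) for y in(-w/2,w/2) for z in(z0,z1)])
    return p@R.from_euler('z',deg,degrees=True).as_matrix().T
CH=[cyl(.023,.039,.104),cyl(.052,.02,.039)]+[box(0,.08,.054,0,.03,a) for a in(0,120,240)]
def ball(a):
    v=R.random(150,random_state=0).apply([.01,0,0]);return v+[.055*np.cos(a),.055*np.sin(a),.068]
HD=[cyl(.11,.02,.05)]+[box(.076,.102,.026,.05,.112,a) for a in(60,180,300)]
def place(P,x,y,yaw,z=0): return P@R.from_euler('z',yaw).as_matrix().T+[x,y,z]
def render(cam,parts,p,st,z=0):
    m=np.zeros((420,560),np.uint8)
    for P in parts:
        u=w2px(cam,place(P,*p,z),st)
        cv2.fillConvexPoly(m,cv2.convexHull(np.round(u*16).astype(np.int32)),1,shift=4)
    return m>0
def fit(parts,obs,p0,z=0):
    "obs: list of (cam,mask,state,valid)"
    def f(p):
        s=0
        for c,m,st,v in obs:
            r=render(c,parts,p,st,z);s+=1-(r&m&v).sum()/max(1,((r|m)&v).sum())
        return s/len(obs)
    best=None
    for a in np.radians(range(0,120,15)):
        r=minimize(f,[*p0,a],method='Nelder-Mead',options=dict(initial_simplex=[[*p0,a],[p0[0]+.01,p0[1],a],[p0[0],p0[1]+.01,a],[*p0,a+.15]],xatol=1e-4,maxiter=80))
        if best is None or r.fun<best.fun: best=r
    return best.x,best.fun
E
python3 - <<'E'
from fit import *
ob={'chuck_y':[],'head':[]}
near={'chuck_y':[.518,-.32],'head':[.545,.157]}
for cam in('scene','side','wrist'):
    st=arm.get_state();im=grab(cam,cam+'1.png')
    for t in ob:
        if cam=='wrist' and t=='head':continue
        tgt=w2px(cam,[*near[t],.04],st)[0]
        ms=[m for m in arm.masks_of(t,cam) if np.hypot(*(np.array(m['xy'])-tgt))<35]
        print(cam,t,tgt.round(),[(round(m['score'],2),m['pixels'].sum(),np.round(m['xy'])) for m in ms])
        if ms:
            v=np.ones((420,560),bool)
            if cam=='wrist': v[232:]=False
            ob[t].append((cam,ms[0]['pixels'],st,v))
for t,P in(('chuck_y',CH),('head',HD)):
    print(t,fit(P,ob[t],near[t]))
    for o in ob[t]: print(o[0],fit(P,[o],near[t]))
E
```

```text
scene chuck_y [145. 292.] [(0.69, np.int64(4437), array([147., 300.]))]
scene head [378. 220.] [(0.56, np.int64(7588), array([380., 221.]))]
side chuck_y [352. 154.] [(0.81, np.int64(1634), array([355., 154.]))]
side head [201. 245.] [(0.76, np.int64(7704), array([202., 248.]))]
wrist chuck_y [305. 243.] [(0.78, np.int64(7291), array([304., 225.]))]Traceback (most recent call last):
  File "<stdin>", line 16, in <module>
  File "fit.py", line 29, in fit
    r=minimize(f,[*p0,a],method='Nelder-Mead',options=dict(initial_simplex=[[*p0,a],[p0[0]+.01,p0[1],a],[p0[0],p0[1]+.01,a],[*p0,a+.15]],xatol=1e-4,maxiter=80))
    res = _minimize_neldermead(fun, x0, args, callback, bounds=bounds,
                               **options)
    fxr = func(xr)
    fx = function(np.copy(x), *(wrapper_args + args))
  File "fit.py", line 25, in f
    r=render(c,parts,p,st,z);s+=1-(r&m&v).sum()/max(1,((r|m)&v).sum())
  File "fit.py", line 17, in render
    u=w2px(cam,place(P,*p,z),st)
  File "h.py", line 18, in w2px
    c,T=camT(name,st);K=np.array(c['intrinsics'])
        ~~~~^^^^^^^^^
  File "h.py", line 5, in camT
    c=arm.calibration(name)
ValueError: time passes only in moves, steps and waits
```

```bash
sed -i "s/c=arm.calibration(name)/c=cal(name)/; s/^def camT/import functools\n@functools.cache\ndef cal(n): return arm.calibration(n)\ndef camT/" h.py
cat > look.py <<'E'
from fit import *
import sys
near={'chuck_y':[.518,-.32],'head':[.545,.157]}
def observe(t,cams,cut=232,tag='',n=near):
    ob=[]
    for cam in cams:
        st=arm.get_state();im=grab(cam,cam+tag+'.png')
        tgt=w2px(cam,[*n[t],.04],st)[0]
        ms=[m for m in arm.masks_of(t,cam) if np.hypot(*(np.array(m['xy'])-tgt))<60]
        if ms:
            v=np.ones((420,560),bool)
            if cam=='wrist': v[cut:]=False
            ob.append((cam,ms[0]['pixels'],st,v))
    return ob
E
python3 - <<'E'
from look import *
for t,P,cs in(('chuck_y',CH,('scene','side','wrist')),('head',HD,('scene','side'))):
    ob=observe(t,cs,tag='1')
    print(t,fit(P,ob,near[t]))
    for o in ob: print(o[0],fit(P,[o],near[t]))
print(arm.get_state()['t'])
E
```

```text
chuck_y (array([ 0.51737167, -0.32035996,  0.67164938]), np.float64(0.1267076503000194))
scene (array([ 0.51367579, -0.32006499,  2.73104809]), np.float64(0.106951871657754))
side (array([ 0.52298029, -0.33178933,  0.65008898]), np.float64(0.19172216936251185))
wrist (array([ 0.51865174, -0.31989737,  0.65576567]), np.float64(0.040109389243391025))
head (array([0.54633783, 0.15543639, 0.7216849 ]), np.float64(0.0705183168395026))
scene (array([0.54216599, 0.16081927, 0.73063548]), np.float64(0.048264709540987716))
side (array([0.54944831, 0.15295828, 0.70023431]), np.float64(0.06321419888159496))
2.3833
```

The fit is consistent: chuck at (0.518,-0.320) with yaw about 0.65, and head near (0.546,0.156) with yaw about 0.72. Now the grasp.

move_arm([
  [15,17,0,0,0,0],
  [15,17,0,0,0,0],
  [15,18,0,0,0,0],
  [0,0,-25,0,0,0],
  [0,0,-25,0,0,0],
], claw=0)

```text
t: 2.8
eef_pos: [0.5167, -0.3224, 0.3556]
ee_rot: [-3.139, 0.003, -2.695]
force: [-0.7, -0.1, -0.4]
width: 0.0873
```

```bash
python3 - <<'E'
from look import *
print(arm.get_state()['eef_pos'])
for cut in(180,):
    ob=observe('chuck_y',('wrist',),cut,'2'); print(fit(CH,ob,near['chuck_y']) if ob else None)
E
```

```text
[ 0.5167348  -0.32239885  0.35560413]
(array([ 0.51862546, -0.32043863,  0.65829793]), np.float64(0.01839560022757447))
```

View pics/wrist2.png

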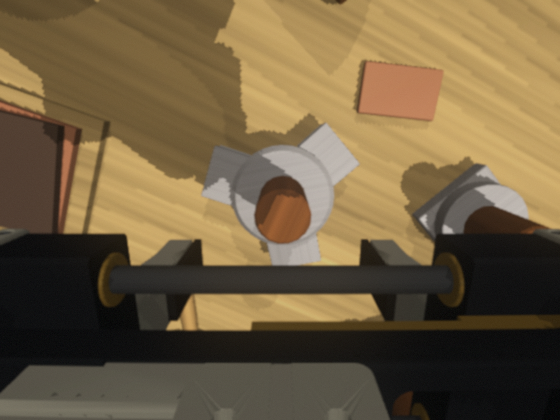

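The wrist fit is tight (residual 1.8%), and the square-based distractor to the right is shorter than the gripper body's height. Descend and grip.

move_arm([
  [2,2,-25,0,0,0],
  [0,0,-25,0,0,0],
  [0,0,-25,0,0,0],
  [0,0,-25,0,0,0],
  [0,0,-16,0,0,0],
])

```text
t: 3.32
eef_pos: [0.5172, -0.3215, 0.2377]
ee_rot: [3.141, -0.001, -2.697]
force: [-0.4, 0.7, -0.1]
width: 0.0878
```

move_arm([
  [0,0,0,0,0,0],
  [0,0,0,0,0,0],
  [0,0,0,0,0,0],
  [0,0,0,0,0,0],
  [0,0,0,0,0,0],
], claw=255, squeeze=45)

```text
t: 3.73
eef_pos: [0.5179, -0.3215, 0.2404]
ee_rot: [-3.14, 0.002, -2.697]
force: [0.4, 0.5, 0.4]
width: 0.0601
```

move_arm([
  [0,0,0,0,0,0],
  [0,0,0,0,0,0],
  [0,0,0,0,0,0],
  [0,0,0,0,0,0],
  [0,0,0,0,0,0],
])

```text
t: 4.15
eef_pos: [0.5176, -0.3213, 0.2393]
ee_rot: [-3.141, 0.0, -2.697]
force: [-1.2, 1.3, 6.4]
width: 0.045
```

move_arm([
  [0,0,10,0,0,0],
  [0,0,25,0,0,0],
  [0,0,30,0,0,0],
  [0,0,30,0,0,0],
  [0,0,30,0,0,0],
])

```text
t: 4.57
eef_pos: [0.5168, -0.321, 0.3644]
ee_rot: [3.14, -0.001, -2.697]
force: [1.3, -0.1, -4.1]
width: 0.0452
```

move_arm([
  [0,0,30,0,0,0],
  [0,0,25,0,0,0],
  [0,10,0,0,0,0],
  [5,20,0,0,0,0],
  [8,30,0,0,0,0],
])

```text
t: 4.98
eef_pos: [0.5293, -0.2616, 0.4181]
ee_rot: [3.14, -0.001, -2.7]
force: [1.0, -0.0, -3.7]
width: 0.0452
```

move_arm([
  [8,33,0,0,0,0],
  [8,33,0,0,0,0],
  [8,33,0,0,0,0],
  [8,33,0,0,0,0],
  [8,33,0,0,0,0],
])

```text
t: 5.4
eef_pos: [0.5698, -0.0945, 0.4177]
ee_rot: [3.14, -0.002, -2.697]
force: [0.2, 0.1, -4.2]
width: 0.0451
```

move_arm([
  [8,33,0,0,0,0],
  [8,33,0,0,0,0],
  [8,33,0,0,0,0],
  [8,33,0,0,0,0],
  [8,33,0,0,0,0],
])

```text
t: 5.82
eef_pos: [0.6098, 0.0705, 0.4176]
ee_rot: [3.141, -0.002, -2.697]
force: [0.8, -0.1, -3.8]
width: 0.0453
```

move_arm([
  [8,33,0,0,0,0],
  [8,33,0,0,0,0],
  [5,20,0,0,0,0],
  [0,8,0,0,0,0],
  [0,0,0,0,0,0],
])

```text
t: 6.23
eef_pos: [0.6311, 0.1647, 0.4171]
ee_rot: [3.141, -0.003, -2.695]
force: [-0.9, 0.7, -4.1]
width: 0.0451
```

```bash
python3 - <<'E'
from look import *
s=arm.get_state();print(s['t'],s['eef_pos'],s['ee_rot'],s['width'],s['q'],s['force'])
ob=observe('head',('wrist',),420,'3')
for r in arm.spot_point('home','wrist'): print(r['score'],r['xy'],px2w('wrist',r['xy'],.062,s))
if ob: print(fit(HD,ob,near['head'])); np.save('m3.npy',ob[0][1])
im=cv2.imread('pics/wrist3.png')
E
```

```text
6.2333 [0.63107483 0.1646812  0.41710788] [ 3.14113638e+00 -2.60535569e-03 -2.69486157e+00] 0.04511607229823684 [ 5.53516994e-01  3.15272698e-01 -2.23380510e-02 -7.74428984e-04
 -1.23572756e+00 -1.67732724e+00] [-0.93598046  0.69752165 -4.10581834]
0.97 [308.9, 117.7] [[0.54737023 0.15816072 0.062     ]]
(array([0.54891129, 0.15635043, 0.72693269]), np.float64(0.2732325413966883))
```

View pics/wrist3.png

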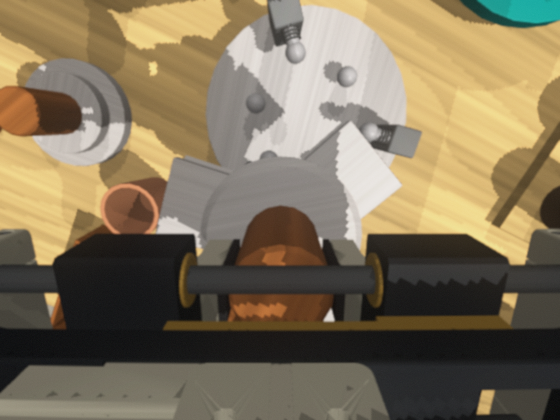

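The chuck is firmly held. The head shows in the upper part of the picture, with balls at (256,102), (347,76) and (268,158) partly hidden, and nose tips at (296,52) and (371,131).

```bash
python3 - <<'E'
from look import *
st=dict(eef_pos=[0.63107483,0.1646812,0.41710788],ee_rot=[3.14113638,-2.60535569e-03,-2.69486157])
b=px2w('wrist',[[256,102],[347,76]],.068,st);print(b,np.linalg.norm(b[0]-b[1]),'want',.055*3**.5)
m=np.load('m3.npy');v=np.zeros_like(m);v[:150]=1;v[120:,340:]=0
x,e=fit(HD,[('wrist',m,st,v)],near['head']);print(x,e)
# circle from ball pair
mid=b.mean(0);d=b[1]-b[0]
for s in(1,-1):
    n=s*np.array([-d[1],d[0],0])/np.linalg.norm(d);c=mid+n*.0275;print('c',c,[np.degrees(np.arctan2(*(q-c)[1::-1]))for q in b])
# chuck yaw in hand
ob=observe('chuck_y',('wrist',),232,'4')
g=[.6325,.166]
for z in(.175,.18,.185):print(z,fit(CH,ob,g,z))
for q in (x,): 
    P=[[x[0]+.055*np.cos(x[2]+k*2.0944),x[1]+.055*np.sin(x[2]+k*2.0944),.068] for k in range(3)]
    print(w2px('wrist',np.array(P),st).round())
print(arm.get_state()['eef_pos'])
E
```

```text
[[0.55722634 0.1021759  0.068     ]
 [0.49537646 0.17393404 0.068     ]] 0.0947345683481146 want 0.09526279441628825
[0.54974298 0.15700877 0.71264609] 0.026771239539061464
c [0.50547111 0.12010089 0.068     ] [np.float64(-19.10309759128384), np.float64(100.62061645702565)]
c [0.54713169 0.15600905 0.068     ] [np.float64(-79.37938354297447), np.float64(160.8969024087162)]Traceback (most recent call last):
  File "<stdin>", line 13, in <module>
  File "fit.py", line 29, in fit
    r=minimize(f,[*p0,a],method='Nelder-Mead',options=dict(initial_simplex=[[*p0,a],[p0[0]+.01,p0[1],a],[p0[0],p0[1]+.01,a],[*p0,a+.15]],xatol=1e-4,maxiter=80))
    res = _minimize_neldermead(fun, x0, args, callback, bounds=bounds,
                               **options)
    fsim[k] = func(sim[k])
              ~~~~^^^^^^^^
    fx = function(np.copy(x), *(wrapper_args + args))
  File "fit.py", line 26, in f
    return s/len(obs)
           ~^~~~~~~~~
ZeroDivisionError: division by zero
```

```bash
sed -i 's/<60/<120/' look.py; python3 - <<'E'
from look import *
n={'chuck_y':[.6325,.166]}
ob=observe('chuck_y',('wrist',),232,'4',n)
if ob:
  print(ob[0][1].sum())
  for z in(.17,.18):print(z,fit(CH,ob,n['chuck_y'],z))
print(arm.get_state()['eef_pos'],arm.get_state()['t'])
E
```

```text
23879
0.17 (array([0.63172938, 0.16337156, 0.6447224 ]), np.float64(0.039147727272727306))
0.18 (array([0.63165396, 0.16260309, 2.75062458]), np.float64(0.02733037768673885))
[0.63128699 0.1616409  0.41888861] 6.5833
```

move_arm([
  [-15,-1,0,0,0,1],
  [-25,-2,0,0,0,1.2],
  [-25,-2,0,0,0,1],
  [-15,-1.5,0,0,0,0],
  [-4,0,-15,0,0,0],
])

```text
t: 7.0
eef_pos: [0.546, 0.1552, 0.4072]
ee_rot: [-3.142, 0.005, -2.641]
force: [0.9, 0.2, -3.8]
width: 0.0451
```

move_arm([
  [0,0,-15,0,0,0],
  [0,0,-10,0,0,0],
  [0,0,0,0,0,0],
  [0,0,0,0,0,0],
  [0,0,0,0,0,0],
])

```text
t: 7.42
eef_pos: [0.548, 0.1561, 0.3793]
ee_rot: [-3.141, 0.001, -2.641]
force: [0.0, -0.3, -3.6]
width: 0.0454
```

```bash
python3 - <<'E'
from look import *
import time
E=[]
n={'chuck_y':[.5475,.156],'head':[.5475,.156]}
ims=[]
for c in('scene','side'): ims.append(grab(c,c+'5.png'));E.append(arm.get_state()['eef_pos'])
ob=observe('chuck_y',('wrist',),232,'5',n);E.append(arm.get_state()['eef_pos'])
print(np.round(E,4),arm.get_state()['ee_rot'])
if ob: print(fit(CH,ob,n['chuck_y'],.14))
cr=[]
for c,im in zip(('scene','side'),ims):
    u,w=w2px(c,[.5475,.156,.1])[0].astype(int)
    k=im[max(0,w-110):w+110,max(0,u-110):u+110][:,:,::-1];cr.append(cv2.resize(k,(400,400*k.shape[0]//k.shape[1])))
h=min(k.shape[0] for k in cr);cv2.imwrite('pics/c5.png',np.hstack([k[:h] for k in cr]))
E
```

```text
[[0.548  0.1562 0.3795]
 [0.5479 0.1562 0.3794]
 [0.5477 0.1562 0.3792]] [-3.14157702e+00  8.49198634e-04 -2.64115133e+00]
(array([0.54854654, 0.15773579, 0.71185832]), np.float64(0.02375858574484857))
```

View pics/c5.png

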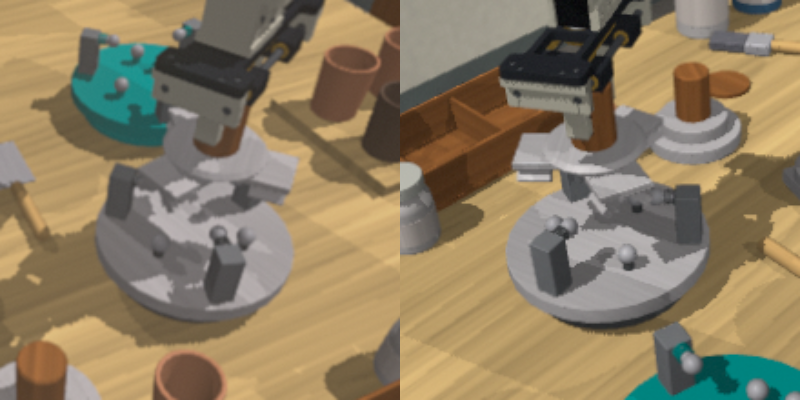

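View pics/wrist5.png

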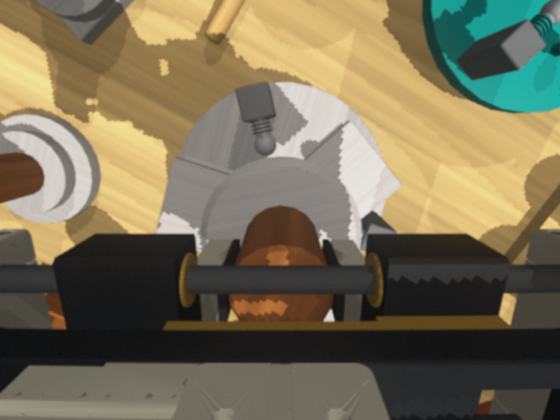

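The crops show the chuck level over the head, with arms between the blocks. In the wrist view one block is at (257,100) with its nose at (265,145). I'll check alignment against that.

```bash
python3 - <<'E'
from look import *
from scipy.optimize import least_squares
st=arm.get_state()
y=.711;c=np.array([.5475,.1563])
P=np.vstack([box(.076,.102,.026,.112,.112,180),[[-.053,0,.105]]])
print(w2px('wrist',place(P,*c,y),st).round())
n={'head':c};ob=observe('head',('wrist',),150,'6',n)
if ob: print(fit(HD,[o for o in ob],c), ob[0][1].sum())
# nose+block close-up
im=cv2.imread('pics/wrist6.png')[60:200,150:420]
cv2.imwrite('pics/z6.png',cv2.resize(im,None,fx=2.9,fy=2.9,interpolation=cv2.INTER_CUBIC))
E
```

```text
[[276. 115.]
 [276. 115.]
 [243. 123.]
 [243. 123.]
 [269.  80.]
 [269.  80.]
 [235.  88.]
 [235.  88.]
 [267. 148.]]
(array([0.54813164, 0.15629731, 0.71620454]), np.float64(0.1123260437375746)) 11224
```

View pics/z6.png

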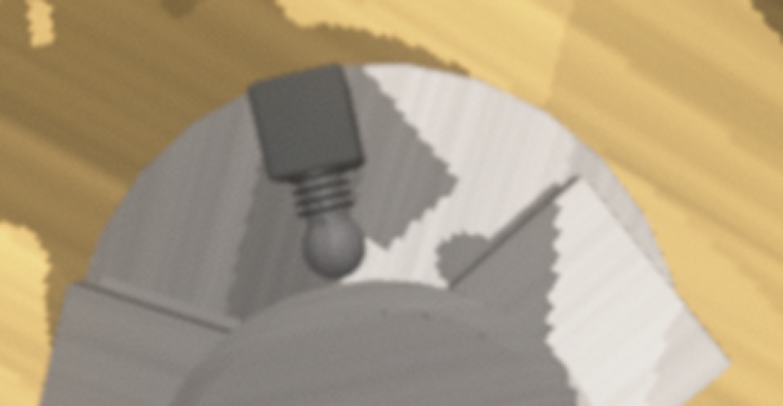

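Block corners match the projection within 1–2 px (about 1 mm). Lower gently.

move_arm([
  [-0.5,-0.7,-10,0,0,0],
  [0,0,-12,0,0,0],
  [0,0,-12,0,0,0],
  [0,0,-10,0,0,0],
  [0,0,-6,0,0,0],
])

```text
t: 8.13
eef_pos: [0.5465, 0.1553, 0.3268]
ee_rot: [3.142, -0.002, -2.641]
force: [-0.3, -0.1, -4.2]
width: 0.0449
```

move_arm([
  [0,0,-3,0,0,0],
  [0,0,-3,0,0,0],
  [0,0,-3,0,0,0],
  [0,0,-3,0,0,0],
  [0,0,0,0,0,0],
])

```text
t: 8.55
eef_pos: [0.548, 0.1559, 0.3183]
ee_rot: [-3.141, 0.004, -2.64]
force: [2.1, 0.2, 1.8]
width: 0.0452
```

move_arm([
  [0,0,-2,0,0,0],
  [0,0,-2,0,0,0],
  [0,0,-2,0,0,0],
  [0,0,-1,0,0,0],
  [0,0,0,0,0,0],
])

```text
t: 8.97
eef_pos: [0.5468, 0.1555, 0.3093]
ee_rot: [3.141, -0.0, -2.641]
force: [2.3, 0.2, -7.4]
width: 0.045
```

move_arm([
  [0,0,-2,0,0,0],
  [0,0,-2,0,0,0],
  [0,0,-1,0,0,0],
  [0,0,0,0,0,0],
  [0,0,0,0,0,0],
])

```text
t: 9.38
eef_pos: [0.5468, 0.1554, 0.3036]
ee_rot: [-3.142, -0.001, -2.641]
force: [4.9, -0.2, -15.4]
width: 0.0452
```

Past the noses, with the springs now pulling down (-15 N). Ease down the last 2–3 mm.

move_arm([
  [0,0,-1,0,0,0],
  [0,0,-1,0,0,0],
  [0,0,0,0,0,0],
  [0,0,0,0,0,0],
  [0,0,0,0,0,0],
])

```text
t: 9.8
eef_pos: [0.5471, 0.1555, 0.3028]
ee_rot: [-3.141, 0.001, -2.641]
force: [3.5, -0.7, -8.3]
width: 0.0451
```

move_arm([
  [0,0,-1,0,0,0],
  [0,0,0,0,0,0],
  [0,0,0,0,0,0],
  [0,0,0,0,0,0],
  [0,0,0,0,0,0],
])

```text
t: 10.22
eef_pos: [0.5474, 0.1556, 0.3023]
ee_rot: [-3.141, 0.002, -2.641]
force: [4.0, -0.6, -5.2]
width: 0.0449
```

move_arm([
  [0,0,0,0,0,0],
  [0,0,0,0,0,0],
  [0,0,0,0,0,0],
  [0,0,0,0,0,0],
  [0,0,0,0,0,0],
], claw=0, squeeze=10)

```text
t: 10.63
eef_pos: [0.5468, 0.1555, 0.3018]
ee_rot: [3.141, -0.0, -2.641]
force: [-0.5, -0.1, -1.4]
width: 0.073
```

move_arm([
  [0,0,0,0,0,0],
  [0,0,0,0,0,0],
  [0,0,0,0,0,0],
  [0,0,0,0,0,0],
  [0,0,0,0,0,0],
])

```text
t: 11.05
eef_pos: [0.5469, 0.1555, 0.3016]
ee_rot: [3.142, -0.0, -2.641]
force: [1.2, -0.6, -0.8]
width: 0.087
```

Open. Lift straight up, then look.

move_arm([
  [0,0,10,0,0,0],
  [0,0,20,0,0,0],
  [0,0,25,0,0,0],
  [0,0,25,0,0,0],
  [0,0,25,0,0,0],
])

```text
t: 11.47
eef_pos: [0.5468, 0.1553, 0.4086]
ee_rot: [-3.141, 0.0, -2.641]
force: [0.8, 0.4, 0.1]
width: 0.0875
```

move_arm([
  [25,10,10,0,0,0],
  [30,10,0,0,0,0],
  [30,10,0,0,0,0],
  [0,0,0,0,0,0],
  [0,0,0,0,0,0],
])

```text
t: 11.88
eef_pos: [0.633, 0.1858, 0.416]
ee_rot: [-3.141, -0.001, -2.641]
force: [-0.2, -0.3, 0.3]
width: 0.0876
```

```bash
python3 - <<'E'
from look import *
n={'chuck_y':[.5475,.156],'head':[.5475,.156]}
ob=observe('chuck_y',('wrist','scene','side'),232,'7',n)
for o in ob:
    print(o[0],[(z,fit(CH,[o],[.5475,.156],z)) for z in(.054,.062,.07)])
W=[]
for c in('wrist','scene','side'):
    im=cv2.imread(f'pics/{c}7.png');u,w=w2px(c,[.5475,.156,.09])[0].astype(int);r=75 if c!='wrist' else 150
    u=np.clip(u,r,560-r);w=np.clip(w,r,420-r)
    W.append(cv2.resize(im[w-r:w+r,u-r:u+r],(266,266),interpolation=cv2.INTER_CUBIC))
cv2.imwrite('pics/c7.png',np.hstack(W))
for r in arm.spot_point('chuck_round','scene')[:2]: pass
print(arm.get_state()['t'],arm.get_state()['eef_pos'])
E
```

```text
wrist [(0.054, (array([0.54745783, 0.15606399, 0.71521722]), np.float64(0.024511364359839583))), (0.062, (array([0.54900873, 0.15603849, 0.72015529]), np.float64(0.05819491939423549))), (0.07, (array([0.55077569, 0.15608366, 0.71408435]), np.float64(0.1055378370542186)))]
scene [(0.054, (array([0.53832771, 0.16723747, 0.71973896]), np.float64(0.15864978902953586))), (0.062, (array([0.54195989, 0.16211875, 2.80124469]), np.float64(0.179198682766191))), (0.07, (array([0.5469484 , 0.15639123, 0.70814174]), np.float64(0.20010686615014694)))]
side [(0.054, (array([0.56148076, 0.14270234, 0.70212434]), np.float64(0.2039614561027837))), (0.062, (array([0.55505096, 0.14770649, 0.70213206]), np.float64(0.22123197903014413))), (0.07, (array([0.54724643, 0.15303329, 0.71161317]), np.float64(0.23893578920440006)))]
12.2333 [0.6313171  0.18528973 0.41745222]
```

View pics/c7.png

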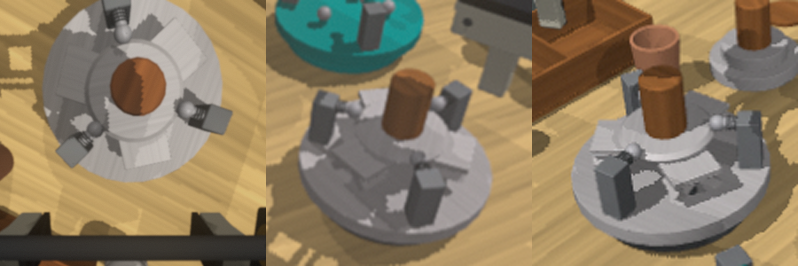

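The picture shows the chuck level, with its arms between the blocks and the three noses bearing on the bevel. At release the wrist stood 62.5 mm above its height at the table grasp, against 62 mm for home. The wrist fit puts the axis within 2 mm of the head's. Handing in.

```bash
python3 -c "
from station import arm
print(arm.get_state()['force'],arm.job_done())"
```

```text
the job is handed in; nothing more can be done
[ 0.36472367  0.02062215 -0.36739696] None
```

I seated the three-armed chuck on the grey trimming head, let go and backed off clear. The job was handed in at about 12.3 s of the 51 s; no verdict is reported.

- **How it went:** I gripped the chuck by its wood, turned it about 3° to match the head and lowered it slowly. It met the noses about 18–20 mm above home. Once past them, the springs pulled it down, and I eased it onto the balls before opening.
- **Height:** at release the wrist stood about 62.5 mm above its height at the table grasp; home is 62 mm.
- **Position:** the wrist picture put the chuck's axis within about 2 mm of the head's, and its yaw within about 0.01 rad.
- **Level and contact:** the chuck looks level in all three views, with the noses bearing on its bevel. I did not measure the tilt. The force reading was near zero after backing off, so the robot touches nothing.
- **Round-based chuck:** the arm never went near it. I did not measure its position again at the end.
- **Checks that disagreed:**
  - With the height set to 62 mm, the scene and side fits placed the axis 8–11 mm off the head's centre. The two cameras erred in opposite directions. They were similarly off before the move, and the blocks hid part of the chuck, so I did not rely on them.
  - The wrist picture alone fitted best at 54 mm high, but it measures height poorly, so I relied on the arm's own reading.

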